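# Lock the grindstone's clamp block on its shaft

## Robot

A 6-joint arm with a two-finger parallel gripper is mounted at the origin on the work surface. World frame = base frame: x ahead of the robot, y to its left, z up, the work surface at z = 0. Lengths are in m, angles in rad, forces in N, time in s.
With the tool pointing down it reaches from about 0.375 to 0.975 m from the base axis. Payload 3.8 kg.
Tool frame: the origin (TCP) lies midway between the tips of the shut fingers; the grasp point (between the pads) lies 19 mm behind it; z points along the fingers, y is the line along which they close (so a half turn about z gives the same grasp; the last joint's range is limited). The gripper opens to 88 mm and grips with 3 to 60 N. Pads are 18 mm wide; open, the fingers measure 123 mm over their backs; the gripper's body (75 mm by 187 mm) begins 45 mm behind the grasp point.
Start: joints at [-1.158, 0.264, 1.604, -0, 1.274, -0.037], TCP at [0.293, -0.608, 0.239] pointing down, gripper open.
Joint ranges: [-2.63, 2.63], [-0.94, 2.18], [0.31, 2.57], [-1.31, 4.45], [0, 2.66], [-2.55, 2.55]. Speed limits (rad/s): [2.57, 2.57, 3.14, 3.14, 3.14, 3.14].

## Interface

Orientations are given as a unit quaternion [x, y, z, w].
In Python, from rig import telemetry, camera, camera_info, ctrl gives the robot as it stands.
- The arm moves only by the shell command python3 -m crank 'ROWS' [FORCE]. ROWS is a JSON object of lists of equal length, an entry for each row: "fingers": the finger opening in mm, from 0 to 88.1; "translation": the shift along the tool's x, y, z in mm, a list of three; "turn": the turn about the tool's z in degrees. A call has 1 to 10 rows; each row is the pose to reach, as a shift and turn from the pose commanded when the call began, along the tool's axes at that moment; what a row does not reach only later rows make up. A row lasts 1/10 s, in which the tool goes at most 50 mm and 8.59 degrees, less where a joint would pass 70% of its speed; a pose out of reach is approached as far as the arm can. A call with a gripper value outside its range is refused whole. The fingers move at their own pace and stop on an object; FORCE is the grip in N (left out, the last holds). Time passes only in rows, so rows that repeat a pose let the fingers close. It gives the time, the measured TCP pose, the force, the opening and the grip force at its end, in the units of the state.
- telemetry.observe(): the state, without advancing time (a new reading comes with each control period).
- camera(name): name is "side" or "top" or "wrist"; returns (picture, depth): 384x512x3 uint8, red, green, blue; 384x512 float32, m along the optical axis (not along the pixel's ray), 0 where there is no reading.
- camera_info(name): a dict with "fx", "fy", "cx", "cy" (pixels), "pose" (4x4, takes a point from camera to world coordinates); the wrist camera has in their place "T_tool_cam" (4x4, takes a point from camera to tool coordinates, whose origin is the TCP and whose axes are the flange's). Camera axes: x right, y up, looking along -z (the intrinsics and any distortion apply to the point x, -y, -z); pixel columns grow to the right and rows downward; lengths in m; the calibration is good to about 2 mm. A picture is of the moment at which its call begins: read the wrist's pose just before it. camera_info takes no time and is no camera call.
- ctrl.hand_in(): hands the job in; it is judged then, once.
The state is a dict: "time": time; "joint_pos": joint angles; "joint_velocities": joint speeds; "tau": joint torques, N m; "tool_pos": TCP position; "ee_rot": TCP orientation; "contact_force": force on the tool from outside, world axes, zero at the start; "wrist_torque": the same for the moment, N m; "grip_width": finger opening in m; "finger_force": force on a finger pad.
Only numpy, scipy, OpenCV 4.12 (cv2) and the standard library are available. Lean on these libraries where they do the work, as an engineer would, in place of code of your own. Each camera call takes 0.05 s, during which the arm holds its last target. There are 200 camera calls.

## Task

Slide the blue clamp block along the shaft until it is fully home against the stone's steel flange, and turn the shaft by its yellow-ended bar until the bright flat faces straight up at the setscrew (bar upright). Only then tighten the setscrew: turn the hex key standing in the block clockwise, seen from above, until it stops. Finish with the block still home, the flat still facing up and the key tight, and leave the other things on the bench where they are.

Things in the scene. Friction and masses are not known exactly. Their poses are not given: they have to be found in the camera images.
- arbor: Fixed stone arbor: green base plate 210 x 390 x 20 mm and two green pillow blocks (130 mm tall) that carry a 28 mm steel shaft with one bright flat. Origin on the bench top under the shaft; x square to the shaft, away from the robot, y along it, z up. Shaft axis at x = 0, 100 mm up. Pillow blocks (26 mm thick) at y = -190 and +115 mm, flange and stone between them.
- flange (a point): Centre of the stone's steel flange face (64 mm across) that the blue block must meet, on the shaft axis at arbor y = +22 mm. Behind it the brick-red grindstone: 140 mm across, arbor y +48 to +84 mm, top 170 mm above the bench, its foot in a grey trough.
- block (a joint): Slide of the blue clamp block along the shaft, m: 0 = home against the flange (hard stop), negative = that far short of it (towards arbor -y). Takes about 6 N and stays where left; it cannot turn. Block 70 x 60 x 86 mm (arbor x, y, z), top 140 mm above the bench, centre at arbor x = 0, y = -8 mm when home.
- ear (a point): Middle of the blue block's push ear, 130 mm above the bench: a flat bar sticking out of the block towards the robot, arbor x = -35 to -110 mm (this point at -87.5), 14 mm thick along y, centred on the block, 115 to 145 mm above the bench, free underneath. It moves with the block.
- shaft (a joint): Angle of the shaft about the arbor's +y axis, rad: 0 = flat faces straight up at the setscrew and the tommy bar is upright; negative = flat and bar lean towards the robot (arbor -x). Turns stiffly (0.22 N m, about 2 N at the bar's end) and stays where left. The stone turns with it.
- bar_end (a point): Free end of the tommy bar: a round steel bar 14 mm thick with a yellow end, set crosswise in the shaft at arbor y = +160 mm, pointing the way the flat faces. This end is 130 mm from the shaft axis; the other sticks out 35 mm on the opposite side.
- key (a joint): Turn of the hex key with its setscrew, rad, clockwise from above; 2.4 = tight (hard stop). The arm's direction, counted from arbor +x towards +y, is 0.9 minus this value, so when tight it points nearly along -y. Takes 0.12 N m and stays where left. The key stays in the screw. Even when tight, block and shaft can still be pushed away.
- key_bend (a point): Bend of the L-shaped hex key, on its turning axis above the setscrew in the middle of the blue block's top, 225 mm above the bench; below it the 10 mm thick leg stands upright in the screw. It moves with the block.
- key_end (a point): Free end of the hex key's level arm, 135 mm from the bend, 225 mm above the bench; the arm is 10 to 12 mm thick, red over its outer 90 mm.
- oil_jar: Bystander, leave alone: small amber glass oil jar, 42 mm across and 57 mm tall, standing on the arbor's green base plate on the far side; origin under its centre
- stone_a: Bystander, leave alone: ochre whetstone on a dark wooden base, 210 x 70 x 50 mm, lying on the bench; origin under its centre
- stone_b: Bystander, leave alone: dark maroon whetstone 180 x 60 x 30 mm lying on the bench; origin under its centre
- knife: Bystander, leave alone: kitchen knife with a wooden handle, about 290 mm long, lying on the bench; origin under it where blade and handle meet
- brush: Bystander, leave alone: brush lying on the bench; origin under its centre
- mug: Bystander, leave alone: blue mug, 80 mm across and 90 mm tall, upright on the bench; origin under its centre
- can: Bystander, leave alone: steel can, 60 mm across and 110 mm tall, upright on the bench; origin under its centre

How it is judged:
By the outcome, as a careful person would: the job done as asked, in the order asked, and still so for the second after the job is handed in, with the robot touching nothing.
It also fails if it takes over 56 s, if anything falls off the work surface, if the arm or the gripper's body presses on something with over 40 N, if the wrist force passes 120 N, or if a joint passes its speed limit or range.

## Working session

There is one attempt and no reset: what is moved stays moved. The work goes in short steps, Python scripts to look and compute and a shell command to move; the robot and the scene stay as the last step left them, time stands still between calls to the robot, and variables do not carry over. Pictures are saved under pics/ and viewed, at most 10 in all, crops included, and the job is handed in when it is done.

```bash
mkdir -p pics; ls; cat > h.py <<'E'
import numpy as np, cv2
from rig import telemetry, camera, camera_info, ctrl
from scipy.spatial.transform import Rotation as R
def pts(name):
    ob=telemetry.observe(); im,d=camera(name); c=camera_info(name)
    v,u=np.mgrid[0:384,0:512]
    P=np.stack([(u-c['cx'])/c['fx']*d,-(v-c['cy'])/c['fy']*d,-d],-1)
    if 'pose' in c: T=np.array(c['pose'])
    else:
        T0=np.eye(4);T0[:3,:3]=R.from_quat(ob['ee_rot']).as_matrix();T0[:3,3]=ob['tool_pos'];T=T0@np.array(c['T_tool_cam'])
    W=P@T[:3,:3].T+T[:3,3]; W[d==0]=np.nan
    return im,W
E
python3 - <<'E'
from h import *
for n in('top','side'):
    im,W=pts(n); np.savez(f'/tmp/{n}.npz',im=im,W=W)
    cv2.imwrite(f'pics/{n}0.png',im[...,::-1])
    print(n,{k:v for k,v in camera_info(n).items()})
o=telemetry.observe();print(o)
E
```

```text
pics
top {'fx': 385.1749041320613, 'fy': 385.1749041320613, 'cx': 258.35386851539954, 'cy': 188.50449558215155, 'pose': array([[-0.05270495,  0.97791613, -0.20224299,  0.32368714],
       [-0.99859694, -0.05057143,  0.01570582, -0.01167964],
       [ 0.00513126,  0.20278701,  0.97920943,  1.31838302],
       [ 0.        ,  0.        ,  0.        ,  1.        ]])}
side {'fx': 489.1774009839049, 'fy': 489.1774009839049, 'cx': 244.89726909269305, 'cy': 187.70470349807732, 'pose': array([[ 0.68777678, -0.42091128,  0.59143621,  1.69236776],
       [ 0.7256713 ,  0.37723486, -0.57540857, -1.08392579],
       [ 0.0190856 ,  0.82494094,  0.56489662,  1.22485008],
       [ 0.        ,  0.        ,  0.        ,  1.        ]])}
{'time': 0.1, 'joint_pos': array([-1.15791369e+00,  2.64651822e-01,  1.60520184e+00, -2.88026592e-05,
        1.27365979e+00, -3.69147338e-02]), 'joint_velocities': array([ 2.22072522e-03, -1.39655214e-03, -1.09244030e-03,  2.41048607e-03,
        7.66776543e-05, -1.98152589e-04]), 'tau': array([ 2.93529283e-04, -5.03618503e+01, -3.58071363e+01,  7.30114128e-02,
        2.33092991e-02, -5.10282598e-05]), 'tool_pos': array([ 0.29321374, -0.60730946,  0.23754922]), 'ee_rot': array([ 9.74815313e-01,  2.23011620e-01, -1.93002162e-04, -9.40908778e-04]), 'contact_force': array([-0.28929961, -0.70979206, -0.19972415]), 'wrist_torque': array([0.05175968, 0.02053465, 0.01655764]), 'finger_force': 0.0, 'grip_width': 0.08808133079865822}
```

View pics/top0.png

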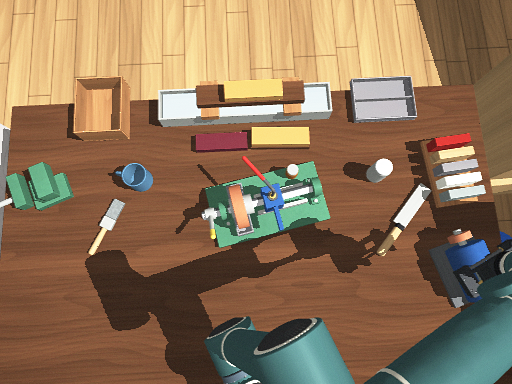

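View pics/side0.png

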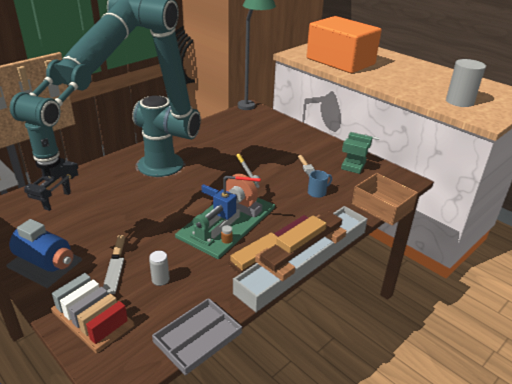

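The top view shows the arbor at about (265,205): blue block at (273,198), red key arm ending at (245,158), stone at (240,208), and the yellow bar end at (212,235), which leans towards the robot. The jar is at (292,170) and the can at (380,170).

```bash
cat > m.py <<'E'
from h import *
def analyse(im,W,roi=None):
    hsv=cv2.cvtColor(im,cv2.COLOR_RGB2HSV).astype(int);H,S,V=hsv[...,0],hsv[...,1],hsv[...,2]
    X,Y,Z=W[...,0],W[...,1],W[...,2]
    near=(X>0.3)&(X<0.8)&(np.abs(Y)<0.3)&(Z>0.0)&(Z<.3)
    m={'plate':(H>50)&(H<85)&(S>90)&(Z>0.01)&(Z<.03),'pillow':(H>50)&(H<85)&(S>90)&(Z>0.118)&(Z<.14),
       'blue':(H>105)&(H<128)&(S>120)&(Z>.12)&(Z<.155),'red':((H<5)|(H>174))&(S>170)&(Z>.2),'yellow':(H>22)&(H<34)&(S>150)&(Z>.05),
       'stone':(H<12)&(S>90)&(Z>.12)&(Z<.18)}
    return {k:(v&near) for k,v in m.items()}
E
python3 - <<'E'
from m import *
for n in('top','side'):
    f=np.load(f'/tmp/{n}.npz');im,W=f['im'],f['W']
    for k,v in analyse(im,W).items():
        p=W[v]; 
        if len(p)<3: print(n,k,len(p));continue
        print(n,k,len(p),'mean',p.mean(0).round(4),'min',p.min(0).round(3),'max',p.max(0).round(3))
        r=cv2.minAreaRect((p[:,:2]*1000).astype(np.float32));print('   rect',np.round(r[0],1),np.round(r[1],1),round(r[2],2))
        if k in('red',):
            c=p[:,:2]-p[:,:2].mean(0);d=np.linalg.svd(c,full_matrices=False)[2][0];s=c@d;print('  line',d,p[:,:2].mean(0)+d*s.min(),p[:,:2].mean(0)+d*s.max())
E
```

```text
top plate 3630 mean [ 0.5296 -0.0656  0.0207] min [ 0.4   -0.268  0.012] max [0.681 0.151 0.03 ]
   rect [540.1 -59.2] [209.  387.7] 11.86
top pillow 238 mean [ 0.5403 -0.0658  0.1272] min [ 0.483 -0.229  0.118] max [0.596 0.098 0.135]
   rect [541.3 -66.2] [ 50.8 329. ] 11.75
top blue 430 mean [ 0.5207 -0.0752  0.1413] min [ 0.435 -0.107  0.12 ] max [ 0.58  -0.039  0.152]
   rect [505.9 -79.5] [144.1  59. ] 11.59
top red 86 mean [ 0.6115 -0.0156  0.2301] min [ 0.573 -0.044  0.225] max [0.648 0.014 0.237]
   rect [612.1 -16.9] [91.1 12.1] 39.11
  line [-0.77927757 -0.62667892] [0.64666094 0.01271218] [ 0.57564328 -0.04439876]
top yellow 22 mean [0.4316 0.1124 0.1908] min [0.419 0.103 0.18 ] max [0.444 0.119 0.2  ]
   rect [431.  111.1] [27.7 12. ] 13.21
top stone 181 mean [0.536  0.0397 0.1497] min [0.452 0.006 0.12 ] max [0.589 0.065 0.172]
   rect [519.8  35.2] [134.2  36.9] 11.35
side plate 1033 mean [ 0.5882 -0.1352  0.0196] min [ 0.435 -0.272  0.01 ] max [0.681 0.152 0.03 ]
   rect [542.1 -61.1] [214.3 394. ] 12.24
side pillow 52 mean [ 0.5763 -0.2192  0.1263] min [ 0.555 -0.236  0.118] max [ 0.596 -0.201  0.137]
   rect [ 574.  -219.6] [40.3 31.3] 11.5
side blue 303 mean [ 0.523  -0.0864  0.1362] min [ 0.434 -0.112  0.12 ] max [ 0.583 -0.037  0.152]
   rect [507.  -78.2] [149.5  70.4] 5.55
side red 66 mean [ 0.609  -0.0208  0.2272] min [ 0.574 -0.049  0.22 ] max [0.647 0.014 0.233]
   rect [610.9 -16.8] [89.7 23.9] 42.38
  line [0.79037526 0.612623  ] [ 0.57672559 -0.04586205] [0.6476316  0.00909749]
side yellow 17 mean [0.4307 0.11   0.1851] min [0.416 0.102 0.172] max [0.441 0.124 0.198]
   rect [428.3 109.5] [20.5 25. ] 24.2
side stone 288 mean [0.5349 0.0277 0.1447] min [0.461 0.002 0.12 ] max [0.592 0.064 0.175]
   rect [521.4  35.2] [131.9  54.7] 14.65
```

```bash
python3 -m crank '{"fingers":[0,0,0,0,0,0,0,0,0,0],"translation":[[0,0,-50],[100,-100,-90],[363,-355,-90],[363,-355,-90],[363,-355,-90],[363,-355,-90],[363,-355,-90],[363,-355,-90],[363,-355,-90],[363,-355,-90]],"turn":[0,-8,-76,-76,-76,-76,-76,-76,-76,-76]}' 20
cat > w.py <<'E'
from h import *
O=np.array([.5336,-.0295]);t=np.radians(11.85);xa=np.array([np.cos(t),np.sin(t)]);ya=np.array([-xa[1],xa[0]])
def arb(p):
    p=np.asarray(p,float);q=p[...,:2]-O;return np.concatenate([np.stack([q@xa,q@ya],-1),p[...,2:]],-1)*1000
def st():
    o=telemetry.observe();r=R.from_quat(o['ee_rot']).as_matrix()
    print('t',round(o['time'],2),'tcp arbor',arb(o['tool_pos']).round(1),'tool x yaw',np.degrees(np.arctan2(r[1,0],r[0,0])).round(2),'F arb',(o['contact_force'][:2]@np.c_[xa,ya]).round(1),o['contact_force'][2].round(1),'w',round(o['grip_width'],4),round(float(o['finger_force']),1),'q',o['joint_pos'].round(2))
if __name__=='__main__': st()
E
python3 w.py
```

```text
time: 1.1
tool_pos: [0.4454, -0.185, 0.3251]
ee_rot: [0.629, 0.778, 0.0, -0.0]
contact_force: [0.2, 0.1, -0.6]
grip_width: 0.0105
finger_force: 0.0
t 1.1 tcp arbor [-118.2 -134.1  325.1] tool x yaw 102.09 F arb [0.3 0.1] -0.6 w 0.0105 0.0 q [-0.45 -0.15  1.88  0.    1.41 -0.66]
```

```bash
python3 -m crank '{"fingers":[0,0],"translation":[[0,0,0],[0,0,0]],"turn":[0,0]}' >/dev/null; python3 w.py
```

```text
t 1.3 tcp arbor [-118.2 -135.   325. ] tool x yaw 101.91 F arb [-0.2  0.3] 0.6 w 0.0008 0.0 q [-0.45 -0.15  1.88 -0.    1.41 -0.65]
```

```bash
python3 -m crank '{"fingers":[0,0,0,0,0,0,0,0,0,0],"translation":[[31,25,30],[31,25,60],[31,25,60],[31,25,60],[31,25,60],[31,25,60],[31,25,60],[31,25,60],[31,25,60],[31,25,60]],"turn":[90,90,90,90,90,90,90,90,90,90]}' >/dev/null
python3 -m crank '{"fingers":[0,0,0],"translation":[[0,0,0],[0,0,0],[0,0,0]],"turn":[4,4,4]}' >/dev/null; python3 w.py
```

```text
t 2.6 tcp arbor [ -94.3 -106.2  264.9] tool x yaw 12.23 F arb [-1.2  0.2] -0.5 w 0.0004 0.0 q [-0.37 -0.11  1.96 -0.    1.3   0.99]
```

```bash
python3 -m crank '{"fingers":[0,0,0,0,0,0,0,0,0],"translation":[[2,0,50],[2,0,100],[2,0,147],[2,0,147],[2,-15,147],[2,-25,147],[2,-30,147],[2,-35,147],[2,-40,147]],"turn":[0,0,0,0,0,0,0,0,0]}' ; python3 w.py
```

```text
time: 3.5
tool_pos: [0.4582, -0.1119, 0.1199]
ee_rot: [0.994, 0.107, 0.002, 0.001]
contact_force: [2.7, -9.7, 2.5]
grip_width: 0.0001
finger_force: 5.0
t 3.5 tcp arbor [-90.8 -65.2 119.9] tool x yaw 12.32 F arb [  0.7 -10. ] 2.5 w 0.0001 5.0 q [-0.29 -0.02  2.15 -0.    1.    1.06]
```

```bash
python3 - <<'E'
from m import *
from w import arb
im,W=pts('top');b=W[analyse(im,W)['blue']];p=arb(b);print(p.min(0),p.max(0))
q=p[p[:,2]>136];print(np.percentile(p[:,1],[2,50,98]))
E
```

```text
[-34.40316803 -62.09843577 122.73685735] [ 34.17272219 -13.92018868 145.8875753 ]
[-58.43208912 -22.02555025 -14.00590349]
```

```bash
python3 -m crank '{"fingers":[0,0,0,0,0,0],"translation":[[0,-8,0],[0,-16,0],[0,-24,0],[0,-28,0],[0,-30,0],[0,-30,0]],"turn":[0,0,0,0,0,0]}' ; python3 w.py; python3 -m crank '{"fingers":[0,0],"translation":[[0,-2,0],[0,-2,0]],"turn":[0,0]}' ; python3 w.py
```

```text
time: 4.15
tool_pos: [0.4522, -0.0837, 0.1196]
ee_rot: [0.994, 0.107, 0.002, 0.001]
contact_force: [1.9, -4.6, 2.4]
grip_width: 0.0008
finger_force: 2.5
t 4.15 tcp arbor [-90.8 -36.4 119.6] tool x yaw 12.31 F arb [ 0.9 -4.9] 2.4 w 0.0008 2.5 q [-0.24 -0.04  2.17 -0.    1.    1.12]
time: 4.35
tool_pos: [0.4518, -0.0819, 0.1196]
ee_rot: [0.994, 0.107, 0.002, 0.001]
contact_force: [2.4, -4.3, 3.7]
grip_width: 0.0005
finger_force: 2.6
t 4.35 tcp arbor [-90.8 -34.4 119.6] tool x yaw 12.29 F arb [ 1.5 -4.7] 3.7 w 0.0005 2.6 q [-0.23 -0.04  2.17 -0.    1.    1.12]
```

```bash
for i in 1 2; do python3 -m crank '{"fingers":[0,0],"translation":[[0,-1,0],[0,-2,0]],"turn":[0,0]}' >/dev/null; python3 w.py; done
```

```text
t 4.55 tcp arbor [-90.7 -32.7 119.6] tool x yaw 12.29 F arb [ 0.1 -5.8] 3.6 w 0.0005 3.2 q [-0.23 -0.04  2.18 -0.    1.    1.13]
t 4.75 tcp arbor [-90.7 -30.7 119.6] tool x yaw 12.29 F arb [-1.1 -6.2] 3.3 w 0.0005 3.2 q [-0.22 -0.04  2.18 -0.    1.    1.13]
```

```bash
for i in 1 2 3; do python3 -m crank '{"fingers":[0,0],"translation":[[0,-1,0],[0,-1,0]],"turn":[0,0]}' >/dev/null; python3 w.py; done
```

```text
t 4.95 tcp arbor [-90.7 -29.8 119.7] tool x yaw 12.3 F arb [ 0.1 -6.2] 3.9 w 0.0006 3.3 q [-0.22 -0.04  2.18 -0.    1.    1.13]
t 5.15 tcp arbor [-90.7 -29.8 119.7] tool x yaw 12.32 F arb [ -0.5 -10.7] 2.3 w 0.0005 5.1 q [-0.22 -0.04  2.18 -0.    1.    1.14]
t 5.35 tcp arbor [-90.7 -29.7 119.8] tool x yaw 12.35 F arb [ -0.6 -13.7] 1.0 w 0.0004 6.9 q [-0.22 -0.05  2.18 -0.01  1.    1.14]
```

```bash
python3 -m crank '{"fingers":[0,0],"translation":[[0,-2,0],[0,-3,0]],"turn":[0,0]}' >/dev/null; python3 w.py;  python3 -m crank '{"fingers":[0,0,0,88,88,88,88],"translation":[[0,10,0],[0,25,0],[0,25,0],[0,25,-50],[0,25,-100],[0,25,-150],[0,25,-180]],"turn":[0,0,0,0,0,0,0]}' >/dev/null; python3 w.py
python3 - <<'E'
from m import *
from w import arb
im,W=pts('top');M=analyse(im,W)
for k in('blue','red','yellow'):
    p=arb(W[M[k]]);print(k,np.percentile(p,[2,50,98],axis=0).round(1).tolist())
im,W=pts('side');M=analyse(im,W)
p=arb(W[M['yellow']]);print(np.percentile(p,[2,50,98],axis=0).round(1).tolist())
E
```

```text
t 5.55 tcp arbor [-90.6 -29.6 119.9] tool x yaw 12.45 F arb [ -1.8 -27.7] -2.9 w 0.0006 13.7 q [-0.22 -0.05  2.18 -0.01  1.    1.14]
t 6.25 tcp arbor [-90.9 -48.1 302.5] tool x yaw 12.27 F arb [ 0.1 -0.2] -0.8 w 0.0302 0.0 q [-0.26 -0.18  1.95  0.    1.37  1.1 ]
blue [[-107.7, -13.8, 136.1], [8.7, 8.9, 141.1], [33.1, 20.6, 147.0]]
red [[40.1, 12.5, 225.7], [80.5, 33.4, 230.5], [118.5, 54.1, 234.5]]
yellow [[-83.8, 153.3, 175.8], [-69.6, 159.0, 192.3], [-57.8, 165.1, 200.0]]
[[-85.2, 150.3, 174.8], [-70.7, 155.5, 184.2], [-61.1, 165.1, 197.2]]
```

```bash
python3 -m crank '{"fingers":[88,88,88,88,88,88,88,88,88,88],"translation":[[33,-40,0],[33,-80,0],[33,-120,0],[33,-160,0],[33,-208,0],[33,-208,0],[33,-208,0],[33,-208,0],[33,-208,0],[33,-208,0]],"turn":[-90,-90,-90,-90,-90,-90,-90,-90,-90,-90]}' >/dev/null
python3 -m crank '{"fingers":[88,88,88],"translation":[[0,0,0],[0,0,0],[0,0,0]],"turn":[-4.4,-4.4,-4.4]}' >/dev/null; python3 w.py
```

```text
t 7.65 tcp arbor [-61.3 160.4 296.9] tool x yaw 102.51 F arb [-0.5  0.1] -0.2 w 0.088 0.0 q [ 0.2  -0.19  1.97  0.    1.37 -0.02]
```

```bash
python3 -m crank '{"fingers":[88,88,88,88],"translation":[[0,0,40],[0,0,80],[0,0,112],[0,0,112]],"turn":[0.6,0.6,0.6,0.6]}' >/dev/null; python3 w.py
python3 -m crank '{"fingers":[88,88,88,88,88,88],"translation":[[0,12,0],[0,24,0],[0,36,0],[0,48,0],[0,61,0],[0,61,0]],"turn":[0,0,0,0,0,0]}' >/dev/null; python3 w.py
```

```text
t 8.05 tcp arbor [-65.  160.3 180.8] tool x yaw 101.94 F arb [-0.8  0.2] 0.6 w 0.088 0.0 q [ 0.2  -0.11  2.12  0.    1.15 -0.01]
t 8.65 tcp arbor [  4.1 160.3 188.1] tool x yaw 102.0 F arb [-0.   0.5] -0.2 w 0.0876 0.0 q [ 0.2   0.01  1.99  0.    1.14 -0.01]
```

```bash
python3 -m crank '{"fingers":[88,88],"translation":[[0,0,0],[0,0,0]],"turn":[0,0]}'; python3 w.py
```

```text
time: 8.85
tool_pos: [0.5015, 0.1276, 0.1864]
ee_rot: [0.629, 0.777, 0.0, 0.0]
contact_force: [-0.0, -0.9, -0.4]
grip_width: 0.0879
finger_force: 0.0
t 8.85 tcp arbor [  0.8 160.4 186.4] tool x yaw 102.01 F arb [-0.2 -0.8] -0.4 w 0.0879 0.0 q [ 0.2   0.    2.    0.    1.14 -0.01]
```

```bash
python3 -m crank '{"fingers":[70,50,35,25,10,10,10,10],"translation":[[0,0,0],[0,-1,0],[0,-1,0],[0,-1,0],[0,-1,0],[0,-1,0],[0,-1,0],[0,-1,0]],"turn":[0,0,0,0,0,0,0,0]}' 15; python3 w.py
python3 - <<'E'
from m import *
from w import arb
for n in('top','side'):
    im,W=pts(n);cv2.imwrite(f'pics/{n}1.png',cv2.resize(im[130:280,170:340] if n=='top' else im[130:260,150:300],None,fx=3.5,fy=3.5)[...,::-1])
E
```

```text
time: 9.65
tool_pos: [0.5003, 0.1273, 0.1863]
ee_rot: [0.629, 0.777, 0.0, 0.0]
contact_force: [-3.0, -0.6, 3.2]
grip_width: 0.0264
finger_force: 1.3
t 9.65 tcp arbor [ -0.4 160.3 186.3] tool x yaw 102.02 F arb [-3.1  0. ] 3.2 w 0.0264 1.3 q [ 0.2   0.    2.   -0.    1.14 -0.01]
```

View pics/side1.png

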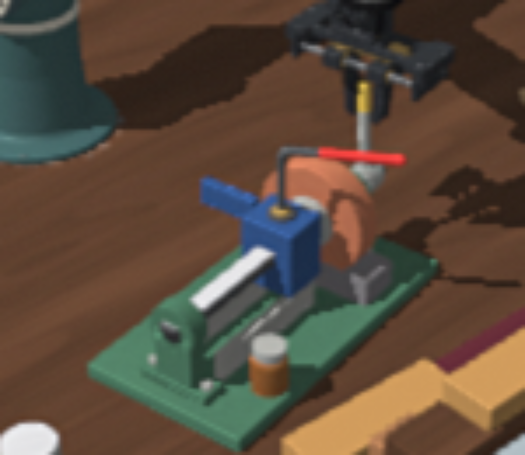

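The bar, at (363,110) in the crop, is nearly upright between the fingers. The flat faces up and the block is against the flange. The fingers are still closing.

```bash
python3 -m crank '{"fingers":[10,10,10,10,10,10],"translation":[[0,0.5,0],[0,0.5,0],[0,0.5,0],[0,0.5,0],[0,0.5,0],[0,0.5,0]],"turn":[0,0,0,0,0,0]}' 20 >/dev/null; python3 w.py
python3 - <<'E'
from m import *
from w import arb
for n in('top','side'):
    im,W=pts(n);M=analyse(im,W);p=arb(W[M['yellow']])
    hsv=cv2.cvtColor(im,cv2.COLOR_RGB2HSV).astype(int);A=arb(W)
    print(n,len(p),p.mean(0).round(1) if len(p) else '')
    m=(abs(A[...,1]-160)<12)&(abs(A[...,0])<30)&(A[...,2]>125)&(A[...,2]<165);q=A[m];print(len(q),q.mean(0).round(1) if len(q) else '')
E
```

```text
t 10.35 tcp arbor [ -0.2 160.4 186.1] tool x yaw 102.02 F arb [-3.9  0.2] 2.5 w 0.0131 20.0 q [ 0.2   0.    2.    0.    1.14 -0.01]
top 0 
0 
side 12 [ -0.7 154.4 220.3]
15 [  0.3 156.7 149.7]
```

```bash
python3 -m crank '{"fingers":[50,60,60,60,60,60,60,0,0,0],"translation":[[0,0,0],[0,0,0],[0,0,0],[0,0,0],[0,0,-40],[0,0,-80],[0,0,-112],[-45,35,-112],[-90,69,-112],[-90,69,-112]],"turn":[0,0,0,0,0,0,0,0,0,0]}' >/dev/null
python3 -m crank '{"fingers":[0,0],"translation":[[0,0,0],[0,0,0]],"turn":[0,0]}' >/dev/null; python3 w.py
python3 - <<'E'
from m import *
from w import arb
for n in('top','side'):
    im,W=pts(n);M=analyse(im,W);A=arb(W)
    for lo,hi in((125,150),(150,175),(175,200),(200,236)):
        m=(abs(A[...,1]-160)<14)&(abs(A[...,0])<30)&(A[...,2]>lo)&(A[...,2]<hi);q=A[m];print(n,len(q),q.mean(0).round(1) if len(q) else '')
    cv2.imwrite(f'pics/{n}2.png',cv2.resize(im[130:280,170:340] if n=='top' else im[130:260,150:300],None,fx=3.5,fy=3.5)[...,::-1])
    p=arb(W[M['blue']]);print('blue',np.percentile(p,[2,50,98],axis=0).round(1).tolist())
E
```

```text
t 11.65 tcp arbor [ 68.6  71.1 297.6] tool x yaw 101.99 F arb [-0.1  1.2] 0.4 w 0.022 0.0 q [ 0.05  0.07  1.72  0.    1.35 -0.16]
top 0 
top 0 
top 0 
top 0 
blue [[-104.2, -35.8, 130.4], [-22.4, -8.8, 141.4], [31.6, 17.7, 149.0]]
side 6 [ -0.7 155.4 141.1]
side 18 [  0.3 157.3 161.8]
side 13 [  0.  154.5 187.5]
side 28 [ -0.  157.5 216.2]
blue [[-103.1, -42.3, 121.1], [-17.6, -16.5, 137.6], [33.3, 15.7, 147.3]]
```

View pics/side2.png

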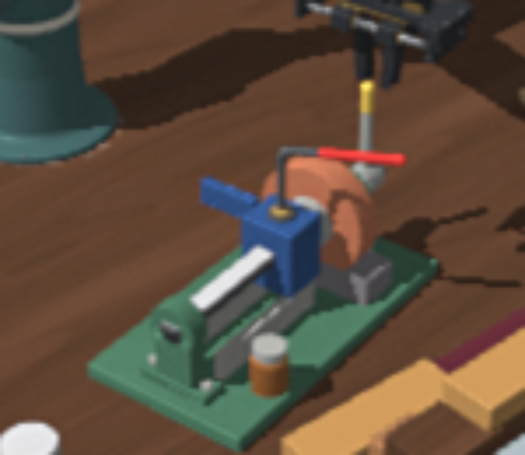

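The bar stands upright at crop (366,110): its x stays at 0 from z = 141 to 216 mm. The block is home and the key hasn't been touched. Next I'll work out the sweep for the key.

```bash
python3 - <<'E'
import numpy as np
from m import *
from w import arb
def c(phi,r=95,cl=0):
    f=np.radians(phi);u=np.array([np.cos(f),np.sin(f)]);n=np.array([-u[1],u[0]])
    return np.array([0,-8])+r*u+(5.5+15*abs(u[1])+9*abs(u[0])+cl)*n
for p in list(range(26,-90,-8)): print(p,c(p).round(0))
print('start',c(26,cl=15))
im,W=pts('top');A=arb(W[analyse(im,W)['red']]);print('red',len(A),np.percentile(A,[2,50,98],axis=0).round(1).tolist() if len(A) else '')
E
```

```text
26 [77. 52.]
18 [85. 39.]
10 [91. 25.]
2 [94. 10.]
-6 [96. -2.]
-14 [ 96. -14.]
-22 [ 95. -26.]
-30 [ 93. -37.]
-38 [ 88. -49.]
-46 [ 82. -61.]
-54 [ 74. -71.]
-62 [ 65. -81.]
-70 [ 54. -90.]
-78 [ 41. -96.]
-86 [  28. -101.]
start [69.97023856 65.25109419]
red 1 [[43.3, 8.7, 231.8], [43.3, 8.7, 231.8], [43.3, 8.7, 231.8]]
```

```bash
python3 -m crank '{"fingers":[0,0,0,0,0],"translation":[[0,0,40],[0,0,75],[0,0,92],[0,0,92],[0,0,92]],"turn":[0,0,0,0,0]}' >/dev/null; python3 w.py
python3 -m crank '{"fingers":[0,0,0,0,0,0,0,0,0],"translation":[[-10,4,0],[-19,8,0],[-26,13,0],[-33,17,0],[-40,20,0],[-47,23,0],[-54,25,0],[-61,26,0],[-61,26,0]],"turn":[0,0,0,0,0,0,0,0,0]}'; python3 w.py
```

```text
t 12.3 tcp arbor [ 69.1  71.3 206.8] tool x yaw 102.08 F arb [0.4 0.5] 0.8 w 0.0006 0.0 q [ 0.05  0.12  1.83  0.    1.19 -0.16]
time: 13.2
tool_pos: [0.6254, -0.0016, 0.206]
ee_rot: [0.63, 0.777, -0.0, 0.0]
contact_force: [-0.8, 1.0, 0.3]
grip_width: 0.0003
finger_force: 0.0
t 13.2 tcp arbor [ 95.6   8.5 206. ] tool x yaw 101.97 F arb [-0.5  1.2] 0.3 w 0.0003 0.0 q [-0.04  0.19  1.75 -0.    1.2  -0.25]
```

```bash
python3 -m crank '{"fingers":[0,0,0,0,0,0,0,0,0,0],"translation":[[-11,1,0],[-23,1,0],[-35,0,0],[-41,-1,0],[-46,-2,0],[-52,-4,0],[-58,-7,0],[-64,-10,0],[-70,-13,0],[-75,-17,0]],"turn":[0,0,0,0,0,0,0,0,0,0]}' >/dev/null; python3 w.py
python3 - <<'E'
from m import *
from w import arb
for n in('top','side'):
    im,W=pts(n);M=analyse(im,W)
    for k in('blue','red'):
        p=arb(W[M[k]]); 
        if len(p):print(n,k,len(p),np.percentile(p,[2,50,98],axis=0).round(1).tolist())
E
```

```text
t 14.2 tcp arbor [ 78.5 -65.9 206.4] tool x yaw 102.02 F arb [0.5 2. ] 0.7 w 0.0003 0.7 q [-0.16  0.2   1.74  0.    1.2  -0.37]
top red 3 [[43.6, -74.4, 226.1], [49.8, -71.1, 227.5], [50.2, -66.8, 232.3]]
side blue 256 [[-103.9, -43.5, 121.1], [-22.6, -18.1, 137.6], [33.0, 11.2, 147.3]]
side red 44 [[31.8, -112.4, 222.9], [59.9, -81.2, 229.2], [85.4, -51.5, 248.2]]
```

```bash
python3 -m crank '{"fingers":[0,0,0,0,0,0,0,0,0,0],"translation":[[-5,-4,0],[-10,-8,0],[-15,-13,0],[-20,-19,0],[-24,-24,0],[-27,-31,0],[-30,-37,0],[-32,-43,0],[-33,-46,0],[-33,-46,0]],"turn":[0,0,0,0,0,0,0,0,0,0]}' >/dev/null; python3 w.py
python3 - <<'E'
from m import *
from w import arb
for n in('top','side'):
    im,W=pts(n);M=analyse(im,W)
    for k in('blue','red'):
        p=arb(W[M[k]]); 
        if len(p):print(n,k,len(p),np.percentile(p,[2,50,98],axis=0).round(1).tolist())
E
```

```text
t 15.3 tcp arbor [ 32.1 -98.9 206.3] tool x yaw 102.01 F arb [0.9 0.3] -0.6 w 0.0001 0.0 q [-0.24  0.14  1.81 -0.    1.19 -0.45]
top blue 154 [[-33.6, -16.5, 134.5], [11.4, 10.6, 141.1], [33.0, 20.8, 145.8]]
top red 30 [[2.2, -78.3, 226.0], [5.5, -65.1, 230.4], [12.1, -53.0, 252.6]]
side blue 199 [[-104.2, -41.6, 120.8], [7.4, -23.6, 136.6], [34.5, 15.8, 146.4]]
side red 22 [[7.8, -142.0, 222.5], [14.5, -126.3, 228.2], [18.8, -106.8, 235.4]]
```

Now I'll nudge in -x until the key stops.

```bash
for i in 1 2 3 4; do python3 -m crank '{"fingers":[0,0],"translation":[[0,-1.5,0],[0,-3,0]],"turn":[0,0]}' >/dev/null; python3 w.py; done
```

```text
t 15.6 tcp arbor [ 30.1 -98.8 206.3] tool x yaw 102.04 F arb [ 0.7 -0.6] 0.0 w 0.0004 0.6 q [-0.24  0.14  1.82 -0.    1.19 -0.45]
t 15.8 tcp arbor [ 26.9 -98.8 206.4] tool x yaw 102.03 F arb [ 1.8 -1. ] 0.2 w 0.0003 0.6 q [-0.25  0.13  1.82 -0.    1.19 -0.46]
t 16.0 tcp arbor [ 25.5 -98.8 206.7] tool x yaw 102.01 F arb [ 9.5 -0. ] -4.4 w 0.0004 4.5 q [-0.25  0.13  1.83  0.    1.18 -0.46]
t 16.2 tcp arbor [ 25.2 -98.8 206.9] tool x yaw 102.01 F arb [18.1 -1.3] -8.5 w 0.0005 8.5 q [-0.25  0.12  1.83  0.    1.18 -0.46]
```

It's at the hard stop: 18 N at x = 25. I'll back off, lift clear and check.

```bash
python3 -m crank '{"fingers":[0,0,0,0,0,0,0,0,0,0],"translation":[[0,10,0],[0,30,0],[0,30,0],[0,30,-40],[0,30,-90],[-50,30,-100],[-100,30,-100],[-150,30,-100],[-200,30,-100],[-200,30,-100]],"turn":[0,0,0,0,0,0,0,0,0,0]}' >/dev/null;python3 -m crank '{"fingers":[0,0,0],"translation":[[0,0,0],[0,0,0],[0,0,0]],"turn":[0,0,0]}' >/dev/null; python3 w.py
python3 - <<'E'
from m import *
from w import arb
for n in('top','side'):
    im,W=pts(n);M=analyse(im,W);A=arb(W)
    for k in('blue','red'):
        p=arb(W[M[k]]); 
        if len(p):print(n,k,len(p),np.percentile(p,[2,50,98],axis=0).round(1).tolist())
        if k=='red': print('ang',np.degrees(np.arctan2(np.median(p[:,1])+8,np.median(p[:,0]))))
    for lo,hi in((125,150),(150,175),(175,200),(200,236)):
        m=(abs(A[...,1]-160)<14)&(abs(A[...,0])<30)&(A[...,2]>lo)&(A[...,2]<hi);q=A[m];print(n,len(q),q.mean(0).round(1) if len(q) else '')
    cv2.imwrite(f'pics/{n}3.png',cv2.resize(im[130:280,170:340],None,fx=3.5,fy=3.5)[...,::-1])
E
```

```text
t 17.5 tcp arbor [  51.4 -296.8  306.5] tool x yaw 102.1 F arb [0.1 0.8] 0.6 w 0.0004 0.0 q [-0.48  0.31  1.42  0.    1.41 -0.69]
top blue 412 [[-104.4, -35.3, 130.3], [-20.4, -6.2, 141.4], [32.5, 20.2, 149.1]]
top red 73 [[-0.3, -138.2, 224.3], [6.9, -97.2, 230.3], [13.5, -52.0, 234.1]]
ang -85.56252942600764
top 7 [ -3.2 156.3 139. ]
top 6 [ -4.6 157.1 161.4]
top 7 [ -3.7 156.8 182.8]
top 31 [ -1.1 158.6 223.3]
side blue 225 [[-63.0, -42.1, 120.8], [1.9, -22.4, 137.8], [35.3, 14.5, 145.8]]
side red 49 [[-3.2, -142.8, 222.4], [6.2, -88.9, 228.8], [13.9, -51.8, 235.9]]
ang -85.60662568303613
side 20 [ -0.5 155.7 136.1]
side 14 [ -0.5 157.8 160.8]
side 19 [  0.2 156.8 188.2]
side 25 [ -0.4 157.8 218.2]
```

View pics/top3.png

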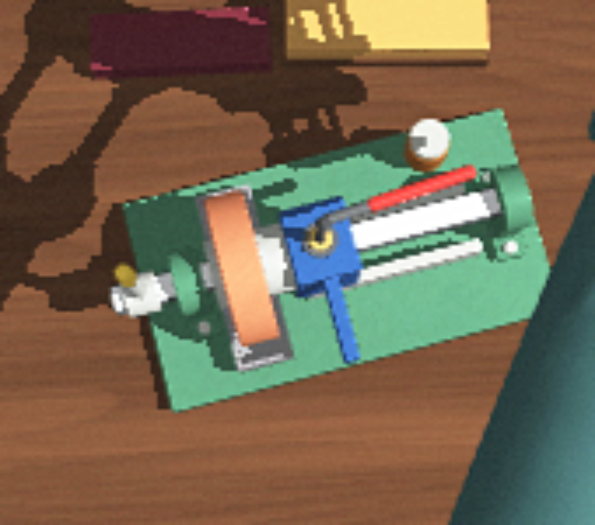

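View pics/side3.png

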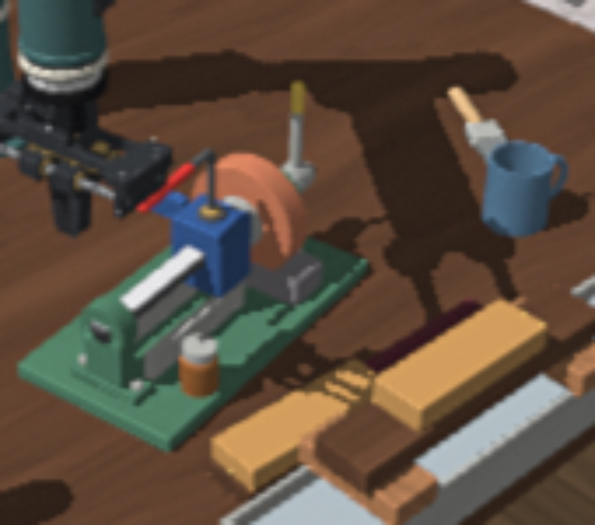

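The top view shows the block against the flange at (285,255), the key pointing along -y to (475,172), and the bystanders in their places. The side view shows the bar upright at (297,130) and the flat facing up. The key is at -85.6°, where the tight stop should be -85.9°.

```bash
python3 -c "
from rig import ctrl
print(ctrl.hand_in())"
```

```text
the job is handed in; nothing more can be done
None
```

I handed the job in at about 17.6 s: the block is home against the flange, the bar is upright with the flat facing up, and the key was turned last to its hard stop; the bystanders in view looked undisturbed.

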